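# Stand the eye model on its display plinth

## Task

The anatomical eye model leans in its metal cradle on the desk. Lift it out and stand it upright on the wooden plinth with its whole foot on the top: it is top-heavy on a narrow foot, so set the foot down before you let go, release it slowly so that it does not rock, and see that it stands still by itself. Never drop it or let it fall over, and leave the other small things on the desk where they are.

Things in the scene. Friction and masses are not known exactly. Their poses are not given: they have to be found in the camera images.
- eye_model: eye model: goblet-like stand, round about z, 133 mm tall, about 0.18 kg, centre of mass about 90 mm up, so it tips beyond about 10 degrees. Origin: centre of the foot's underside; z up its axis. Foot 32 mm across, stem 12 mm across up to z = 72, widening to a grey cup 44 mm across with straight sides from 82 to 114 mm, white eyeball 38 mm across above it. Starts leaning 25 degrees in the cradle
- eye_model_head (a point): middle of the grey cup on the model's axis, 98 mm above the underside of the foot: the place to grip (44 mm wide, straight sides 16 mm above and below; the eyeball rises 35 mm above it). Fingers that close along the cradle's y pass on either side of the saddle. Axes as the model's
- cradle: aluminium cradle, fixed, base 120 x 70 x 8 mm. Origin: centre of its underside; z up. The model leans towards the cradle's -x, which lies within 0.4 rad of the world's -x. The model's foot stands at (30, 0, 22) mm on a sloping plate; a saddle 23 mm wide carries the stem from below, on the -x side, 56 to 68 mm along its axis. Lifted straight up the model comes clear; drawn along its axis its foot catches the saddle
- plinth: round wooden plinth, fixed to the desk, 40 mm high, 68 mm across at the bottom. Origin: centre of its underside
- plinth_top (a point): centre of the plinth's flat top, 40 mm above the desk; the top is 56 mm across; z up
- drops_a: eye-drop bottle, 25 mm across, 62 high, standing (it has a blue cap). Stays where it is; origin: centre of its underside
- drops_c: eye-drop bottle, 25 mm across, 62 high, standing (it has a white cap). Stays where it is; origin: centre of its underside
- lens_20: round examination lens in a white rim, 54 mm across, 12 high, lying flat. Stays where it is; origin: centre of its underside
- contact_case: contact lens case with two round lids, 30 x 66 x 20 mm. Stays where it is; origin: centre of its underside
- penlight: pen torch, 134 mm long, 15 thick, lying on the desk; x along it. Stays where it is; origin: centre of its underside
- tono_box: small lidded box, 35 x 50 x 29 mm. Stays where it is; origin: centre of its underside
- strip_box: small carton, 34 x 55 x 24 mm. Stays where it is; origin: centre of its underside
Things that resemble listed ones, but are neither listed nor needed, are in the scene too. Of the things shaped like the cradle, the aluminium one is meant.

How it is judged (in metres and radians):
On the way, in this order (a step that is already met when the one before it is completed fails the run):
1. the eye model is lifted clear of the cradle, held by the fingers (contact force between eye_model and cradle below 0.01 N and height (world z) of eye_model above 0.05 m and contact force between the fingers and eye_model above 0.5 N), for 0.2 s.
2. the foot is set down upright on the plinth's top (within 5 mm of its height and touching it) while the fingers still hold the model (horizontal distance between eye_model and plinth_top below 0.012 m and z of eye_model in the frame of plinth_top between -0.004 and 0.005 m and angle between eye_model's own z axis and vertical below 0.08 rad and contact force between eye_model and plinth above 0.05 N and contact force between the fingers and eye_model above 0.1 N), for 0.1 s.
At the end, for the whole second after the job is handed in: The eye model stands free on the plinth's top, upright within 0.08 rad, its foot centre within 12 mm of the plinth's centre (the whole foot on the top) and within 4 mm of its height, at rest (under 0.01 m/s and 0.1 rad/s) (horizontal distance between eye_model and plinth_top below 0.012 m and z of eye_model in the frame of plinth_top between -0.004 and 0.004 m and angle between eye_model's own z axis and vertical below 0.08 rad and linear speed of eye_model below 0.01 m/s and angular speed of eye_model below 0.1 rad/s and contact force between eye_model and plinth above 0.3 N); the robot touches nothing.
It fails at once if the eye model falls over (its axis more than 70 degrees from upright) (angle between eye_model's own z axis and vertical above 1.22 rad).
It fails at once if the eye model moves freely at more than 0.3 m/s (dropped or thrown) (linear speed of eye_model above 0.3 m/s and contact force between the fingers and eye_model below 0.01 N).
It fails at once if let go over the plinth, the eye model rocks hard (turns at more than 1.5 rad/s) (angular speed of eye_model above 1.5 rad/s and contact force between the fingers and eye_model below 0.01 N and horizontal distance between eye_model and plinth_top below 0.04 m).
It fails at once if another loose thing on the desk (drop bottle, lens, contact lens case, pen torch, small box or carton) is pushed more than 30 mm (distance of any of drops_a, drops_c, lens_20, contact_case, penlight, tono_box, strip_box from where it was at the start of the episode above 0.03 m).
It also fails if it takes over 54 s, if anything falls off the work surface, if the arm or the gripper's body presses on something with over 40 N, if the wrist force passes 120 N, or if a joint passes its speed limit or range.

## Robot

A 7-joint arm with a two-finger parallel gripper is mounted at the origin on a cart in front of the work surface, level with it; the furniture and walls round the work are solid. World frame = base frame: x ahead of the robot, y to its left, z up, the work surface at z = 0. Lengths are in m, angles in degrees, forces in N, time in s.
With the tool pointing down it reaches from about 0.425 to 0.875 m from the base axis. Payload 4.7 kg.
Tool frame: the origin (TCP) lies at the very end of the fingers, on their centre line; the grasp point (between the pads) lies env.hold_point_z behind it (env.hold_point_z is the distance from the TCP to the grasp point, in m); z points along the fingers, y is the line along which they close (so a half turn about z gives the same grasp; the last joint's range is limited). The gripper opens to 87 mm and grips with 3 to 60 N. Pads are 19 mm wide; open, the fingers measure 117 mm over their backs; the gripper's body (75 mm by 190 mm) begins 51 mm behind the grasp point.
Start: joints at [-65.082, 18.392, -4.016, 83.108, 1.295, 78.541, -3.26], TCP at [0.266, 0.593, 0.223] pointing down, gripper open.
Joint ranges: [-163.93, 163.93], [-17.29, 119.83], [-79.2, 71.16], [3.27, 140.29], [-89.18, 269.18], [5.43, 117.66], [-154.24, 154.24]. Speed limits (degrees/s): [147.25, 147.25, 180, 180, 180, 180, 180].

## Interface

Orientations are given as [roll, pitch, yaw] about the fixed x, y, z axes, in that order (R = Rz(yaw) Ry(pitch) Rx(roll)).
In Python, from cell import env gives the robot as it stands.
- The arm moves only by the shell command python3 -m jog 'ROWS' [FORCE]. ROWS is JSON, a list of rows, each an object with "dp": the shift along the tool's x, y, z in cm, a list of three; "twist": the turn about the tool's z in degrees; "fingers": the opening, from 0 (shut) to 1 (fully open). A call has 1 to 8 rows; each row is the pose to reach, as a shift and turn from the pose commanded when the call began, along the tool's axes at that moment; what a row does not reach only later rows make up. A row lasts 1/8 s, in which the tool goes at most 62.5 mm and 10.7 degrees, less where a joint would pass 70% of its speed; a pose out of reach is approached as far as the arm can. A call with a gripper value outside its range is refused whole. The fingers move at their own pace and stop on an object; FORCE is the grip in N (left out, the last holds). Time passes only in rows, so rows that repeat a pose let the fingers close. It gives the time, the measured TCP pose, the force, the opening and the grip force at its end, in the units of the state.
- env.get_obs(): the state, without advancing time (a new reading comes with each control period).
- env.read_camera(name): name is "scene" or "top" or "wrist"; returns a dict with "pixels" (384x512x3 uint8, blue, green, red), "depth" (384x512 float32, m along the optical axis (not along the pixel's ray), 0 where there is no reading), "fx", "fy", "cx", "cy" (pixels), "rvec" (rotation vector, rad) and "tvec" (3), from world to camera coordinates, as OpenCV has them. Camera axes: x right, y down, z forward; pixel columns grow to the right and rows downward; lengths in m; the calibration is good to about 2 mm. A picture is of the moment at which its call begins.
- env.sign_off(): hands the job in; it is judged then, once.
The state is a dict: "time_s": time; "qpos": joint angles; "joint_velocities": joint speeds; "effort": joint torques, N m; "tool_pos": TCP position; "tool_rot": TCP orientation; "force": force on the tool from outside, world axes, zero at the start; "wrist_torque": the same for the moment, N m; "grip_width": finger opening in m; "grasp_force": force on a finger pad.
Only numpy, scipy, OpenCV 4.12 (cv2) and the standard library are available. Lean on these libraries where they do the work, as an engineer would, in place of code of your own. Each camera call takes 0.05 s, during which the arm holds its last target. There are 200 camera calls.

## Working session

There is one attempt and no reset: what is moved stays moved. The work goes in short steps, Python scripts to look and compute and a shell command to move; the robot and the scene stay as the last step left them, time stands still between calls to the robot, and variables do not carry over. Pictures are saved under pics/ and viewed, at most 10 in all, crops included, and the job is handed in when it is done.

```bash
mkdir -p pics; cat > h.py <<'E'
import numpy as np, cv2
from cell import env
def world(c):
    R=cv2.Rodrigues(np.array(c["rvec"],float))[0]; t=np.array(c["tvec"],float).ravel()
    v,u=np.mgrid[:384,:512]; d=c["depth"]
    P=np.dstack([(u-c["cx"])/c["fx"]*d,(v-c["cy"])/c["fy"]*d,d])
    return (P-t)@R
E
python3 - <<'E'
from h import *
for n in("top","scene"):
    c=env.read_camera(n); cv2.imwrite(f"pics/{n}1.png",c["pixels"]); np.save(f"{n}1.npy",world(c))
    np.save(f"{n}1d.npy",c["depth"])
print(env.get_obs(), env.hold_point_z)
E
```

```text
{'time_s': 0.1, 'qpos': array([-65.08352216,  18.43319853,  -4.01498208,  83.16640452,
         1.29445018,  78.54318964,  -3.25926237]), 'joint_velocities': array([ 0.10381983, -0.07421373, -0.06281271, -0.15815731, -0.01569946,
       -0.1125149 ,  0.01137907]), 'effort': array([-1.36756339e-05, -4.92572844e+01, -4.05907910e-01, -3.13393164e+01,
       -6.42025354e-02,  3.96386767e-02,  6.21409936e-05]), 'tool_pos': array([0.2653488 , 0.59282691, 0.22160233]), 'tool_rot': array([-1.79902407e+02,  5.17270391e-03,  1.55893194e+02]), 'force': array([-0.41718475, -0.5560569 ,  0.34218745]), 'wrist_torque': array([ 0.02578219, -0.03411896, -0.00793303]), 'grasp_force': 0.0, 'grip_width': 0.08664995239629106} 0.0187
```

View pics/top1.png

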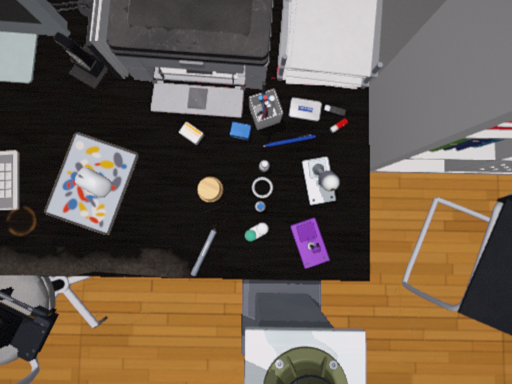

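View pics/scene1.png

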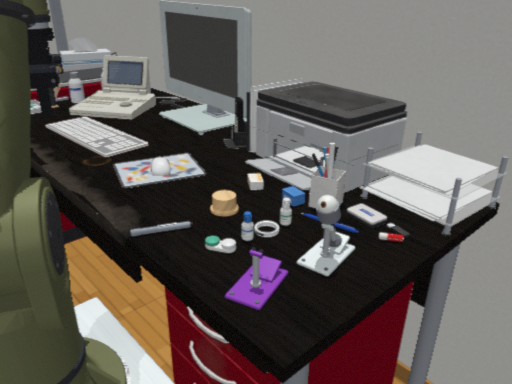

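Top view: the leaning model sits in the aluminium cradle at (320,181), with its eyeball at (330,181). The purple cradle at (310,243) is an empty decoy. The plinth is at (210,189). The white sphere at (95,180) is a mouse or ball, not the eye model. I choose the aluminium cradle and check it in a crop with measurements.

```bash
python3 - <<'E'
from h import *
T=np.load("top1.npy");S=np.load("scene1.npy")
for n,(u,v) in dict(plinth=(210,188),eye=(330,181),base=(310,163),base2=(318,200),purple=(310,250),dropsw=(264,165),lens=(262,178),desk=(280,220),box=(240,130),stand=(265,108)).items(): print(n,T[v,u].round(3))
# plinth top
for N,P in(("top",T),("scene",S)):
    m=(abs(P[...,2]-.04)<.004)
    c=T[188,210]; m&=np.hypot(P[...,0]-c[0],P[...,1]-c[1])<.045
    q=P[m]; (cc,r)=cv2.minEnclosingCircle(q[:,:2].astype(np.float32)); print(N,"plinth",len(q),np.array(cc).round(4),round(r,4),q.mean(0).round(4))
    e=T[163,310]
    m=(P[...,2]>.003)&(P[...,2]<.014)&(np.hypot(P[...,0]-e[0]+.03,P[...,1]-e[1])<.11)
    q=P[m].astype(np.float32); print(N,"base",len(q),q[:,2].mean(),cv2.minAreaRect(q[:,:2]))
    m=(P[...,2]>.06)&(np.hypot(P[...,0]-e[0]+.03,P[...,1]-e[1])<.11)
    q=P[m]; print(N,"model",len(q),q.min(0).round(3),q.max(0).round(3))
    # eyeball sphere
    q=q[q[:,2]>q[:,2].max()-.018]
    A=np.c_[2*q,np.ones(len(q))]; s=np.linalg.lstsq(A,(q**2).sum(1),rcond=None)[0]; print("ball",s[:3].round(4),np.sqrt(s[3]+s[:3]@s[:3]).round(4))
a=cv2.imread("pics/scene1.png")[170:300,270:400]; b=cv2.imread("pics/top1.png")[145:215,290:360]
cv2.imwrite("pics/crop1.png",np.hstack([cv2.resize(a,(390,390)),cv2.resize(b,(390,390))]))
E
```

```text
plinth [0.52  0.256 0.043]
eye [ 0.533 -0.032  0.145]
base [ 0.592 -0.005  0.031]
base2 [ 0.496 -0.031  0.011]
purple [ 0.362 -0.01   0.01 ]
dropsw [0.58  0.118 0.061]
lens [0.552 0.121 0.014]
desk [ 0.44   0.069 -0.002]
box [0.677 0.182 0.033]
stand [0.717 0.119 0.1  ]
top plinth 348 [0.5188 0.2608] 0.0281 [0.5182 0.2608 0.0413]Traceback (most recent call last):
  File "<stdin>", line 11, in <module>
cv2.error: OpenCV(4.12.0) /io/opencv/modules/imgproc/src/convhull.cpp:143: error: (-215:Assertion failed) total >= 0 && (depth == CV_32F || depth == CV_32S) in function 'convexHull'
```

```bash
python3 - <<'E'
from h import *
T=np.load("top1.npy");S=np.load("scene1.npy")
for N,P in(("top",T),("scene",S)):
    c=T[188,210]; m=(abs(P[...,2]-.04)<.005)&(np.hypot(P[...,0]-c[0],P[...,1]-c[1])<.045)
    q=P[m][:,:2].astype(np.float32).copy(); print(N,"plinth",len(q),cv2.minEnclosingCircle(q),q.mean(0))
    e=np.array([.54,-.015])
    m=(P[...,2]>.004)&(P[...,2]<.014)&(np.hypot(P[...,0]-e[0],P[...,1]-e[1])<.085)
    q=P[m][:,:2].astype(np.float32).copy(); print(N,"base",len(q),cv2.minAreaRect(q))
    m=(P[...,2]>.06)&(np.hypot(P[...,0]-e[0],P[...,1]-e[1])<.085)
    q=P[m]; print(N,"model",len(q),q.min(0).round(3),q.max(0).round(3))
    q=q[q[:,2]>q[:,2].max()-.02]
    A=np.c_[2*q,np.ones(len(q))]; s=np.linalg.lstsq(A,(q**2).sum(1),rcond=None)[0]; print("ball",s[:3].round(4),np.sqrt(s[3]+s[:3]@s[:3]).round(4))
a=cv2.imread("pics/scene1.png")[170:300,270:400]; b=cv2.imread("pics/top1.png")[145:215,290:360]
cv2.imwrite("pics/crop1.png",np.hstack([cv2.resize(a,(390,390)),cv2.resize(b,(390,390))]))
E
```

```text
top plinth 364 ((0.5187584757804871, 0.2608477771282196), 0.02810022048652172) [0.5180889  0.26073384]
top base 702 ((0.5415375232696533, -0.01623876392841339), (0.15826460719108582, 0.16254232823848724), 45.82497024536133)
top model 340 [ 0.512 -0.056  0.061] [ 0.567 -0.012  0.148]
ball [ 0.5314 -0.0355  0.1266] 0.0194
scene plinth 218 ((0.5167180895805359, 0.25943800806999207), 0.02961488626897335) [0.51570934 0.25840473]
scene base 923 ((0.5462816953659058, -0.03250633925199509), (0.12005303055047989, 0.06968770921230316), 11.283469200134277)
scene model 672 [ 0.509 -0.058  0.06 ] [ 0.55  -0.015  0.143]
ball [ 0.5304 -0.0353  0.1238] 0.0191
```

View pics/crop1.png

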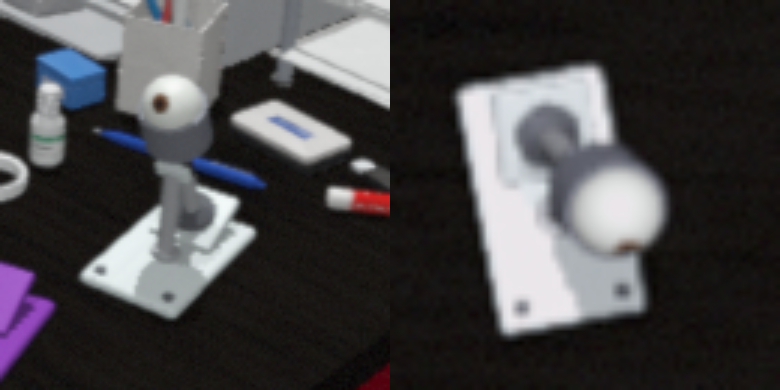

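The crop confirms the grey and white model leaning in the aluminium cradle, with its base at yaw about 11.3°. The cup point is near (0.536,-0.034,0.114) and the plinth centre near (0.518,0.260). Moving above the model now.

```bash
python3 -m jog '[{"dp":[-3,-3,0],"twist":-5,"fingers":1},{"dp":[-7,-6.5,0],"twist":-10,"fingers":1},{"dp":[-11,-10,0],"twist":-15,"fingers":1},{"dp":[-15,-14,0],"twist":-20,"fingers":1},{"dp":[-19,-17.5,0],"twist":-25,"fingers":1},{"dp":[-23,-21,0],"twist":-30,"fingers":1},{"dp":[-27,-25,0],"twist":-35.4,"fingers":1},{"dp":[-28,-26,0],"twist":-35.4,"fingers":1}]' 10; python3 -c "
from cell import env;print(env.get_obs())"
```

```text
time_s: 1.1
tool_pos: [0.4163, 0.2374, 0.2224]
tool_rot: [-180.0, -0.0, -169.1]
force: [0.0, 0.3, 0.3]
grip_width: 0.0872
grasp_force: 0.0
{'time_s': 1.1, 'qpos': array([-41.63665561,  -2.63055377,   8.48228774, 106.772262  ,
         0.44561343,  75.85189429,  67.66448423]), 'joint_velocities': array([ 4.24460007, -1.71340618,  2.85835366,  1.64083525, -1.75105014,
       -0.3574006 ,  9.43119919]), 'effort': array([  0.49447915, -28.08316648,   0.55101698, -30.70870399,
         0.33474622,   0.19223843,   0.24896105]), 'tool_pos': array([0.41633471, 0.23744444, 0.22243837]), 'tool_rot': array([-1.79950778e+02, -3.57199222e-03, -1.69063261e+02]), 'force': array([0.01107026, 0.299122  , 0.27880606]), 'wrist_torque': array([ 0.0231733 ,  0.0130452 , -0.02216448]), 'grasp_force': 0.0, 'grip_width': 0.08723683539844565}
```

```bash
python3 -m jog '[{"dp":[-0.8,-3.8,0],"twist":0,"fingers":1},{"dp":[-1.7,-8,0],"twist":0,"fingers":1},{"dp":[-2.7,-12.5,0.5],"twist":0,"fingers":1},{"dp":[-3.7,-17,1],"twist":0,"fingers":1},{"dp":[-4.7,-21.5,1.5],"twist":0,"fingers":1},{"dp":[-5.7,-26,2],"twist":0,"fingers":1},{"dp":[-6.4,-29.4,2.3],"twist":0,"fingers":1},{"dp":[-6.4,-29.4,2.3],"twist":0,"fingers":1}]' 10; python3 - <<'E'
from h import *
print(env.get_obs()["qpos"].round(1),env.get_obs()["tool_rot"])
c=env.read_camera("wrist"); cv2.imwrite("pics/w1.png",c["pixels"]); P=world(c)
m=(P[...,2]>.05)&(np.hypot(P[...,0]-.54,P[...,1]+.03)<.05)&(P[...,2]<.16)
q=P[m]; print(len(q), q.min(0).round(3),q.max(0).round(3))
q=q[q[:,2]>q[:,2].max()-.015]
A=np.c_[2*q,np.ones(len(q))]; s=np.linalg.lstsq(A,(q**2).sum(1),rcond=None)[0]; print("ball",s[:3].round(4),np.sqrt(s[3]+s[:3]@s[:3]).round(4))
E
```

```text
time_s: 2.1
tool_pos: [0.5355, -0.0365, 0.1989]
tool_rot: [-179.9, -0.1, -169.0]
force: [0.8, 0.9, 0.4]
grip_width: 0.0867
grasp_force: 0.0
[-24.3   5.3  27.1 102.1  -2.4  73.3 104.4] [-1.79936718e+02 -5.97893226e-02 -1.68983946e+02]
1813 [ 0.51  -0.056  0.106] [ 0.561 -0.013  0.147]
ball [ 0.53   -0.0345  0.1255] 0.0198
```

View pics/w1.png

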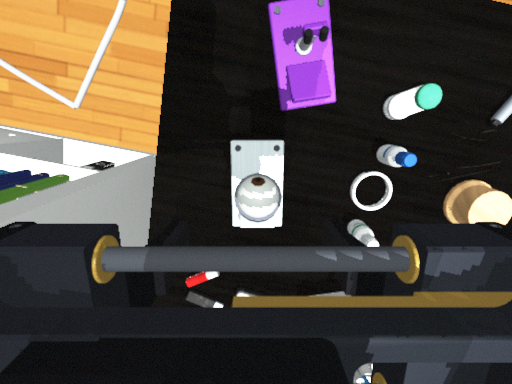

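The wrist view shows the model (eyeball at (258,197)) squarely aligned between the finger directions, with the purple decoy away at (305,55). Descending.

```bash
python3 -m jog '[{"dp":[0,0,2],"twist":0,"fingers":1},{"dp":[0,0,4],"twist":0,"fingers":1},{"dp":[0,0,6],"twist":0,"fingers":1},{"dp":[0,0,8],"twist":0,"fingers":1},{"dp":[0,0.1,9.5],"twist":0,"fingers":1},{"dp":[0,0.1,10.4],"twist":0,"fingers":1},{"dp":[0,0.1,10.4],"twist":0,"fingers":1},{"dp":[0,0.1,10.4],"twist":0,"fingers":1}]' 10
```

```text
time_s: 3.15
tool_pos: [0.5356, -0.0331, 0.0962]
tool_rot: [-180.0, 0.1, -168.7]
force: [-0.2, -0.5, 0.2]
grip_width: 0.0868
grasp_force: 0.0
```

```bash
python3 -m jog '[{"dp":[0,0,0],"twist":0,"fingers":0.8},{"dp":[0,0,0],"twist":0,"fingers":0.65},{"dp":[0,0,0],"twist":0,"fingers":0.55},{"dp":[0,0,0],"twist":0,"fingers":0.4},{"dp":[0,0,0],"twist":0,"fingers":0.3},{"dp":[0,0,0],"twist":0,"fingers":0.3},{"dp":[0,0,0],"twist":0,"fingers":0.3},{"dp":[0,0,0],"twist":0,"fingers":0.3}]' 8
```

```text
time_s: 4.15
tool_pos: [0.5353, -0.0341, 0.0957]
tool_rot: [-179.9, 0.0, -168.7]
force: [0.1, -3.8, 0.6]
grip_width: 0.0439
grasp_force: 8.0
```

```bash
python3 -m jog '[{"dp":[0,0,-0.5],"twist":0,"fingers":0.3},{"dp":[0,0,-1.5],"twist":0,"fingers":0.3},{"dp":[0,0,-3],"twist":0,"fingers":0.3},{"dp":[0,0,-5],"twist":0,"fingers":0.3},{"dp":[0,0,-7],"twist":0,"fingers":0.3},{"dp":[0,0,-9],"twist":0,"fingers":0.3},{"dp":[0,0,-10],"twist":0,"fingers":0.3},{"dp":[0,0,-10],"twist":0,"fingers":0.3}]'; python3 - <<'E'
from h import *
a=env.read_camera("scene")["pixels"]; b=env.read_camera("top")["pixels"]
cv2.imwrite("pics/lift.png",np.hstack([cv2.resize(a[100:300,230:430],(400,400)),cv2.resize(b[100:250,270:420],(400,400))]))
E
```

```text
time_s: 5.15
tool_pos: [0.5355, -0.0329, 0.1965]
tool_rot: [180.0, 0.1, -168.7]
force: [0.2, -0.7, -2.3]
grip_width: 0.0434
grasp_force: 8.0
```

View pics/lift.png

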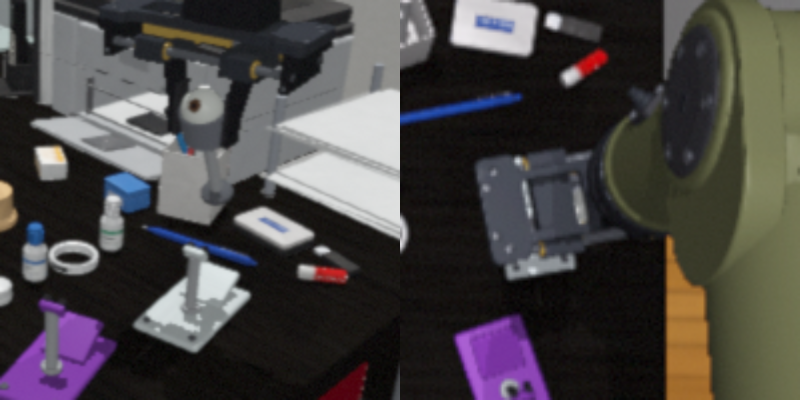

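The model is held clear of the cradle (cup at (205,130), foot at (215,190) in the left half) and still leans about 25°. The tool cannot tilt, so I will right it by pushing its foot against the side of the fixed plinth. First I carry it to the plinth's near side.

```bash
python3 -m jog '[{"dp":[0.3,1.5,0],"twist":0,"fingers":0.3},{"dp":[1,5,0],"twist":0,"fingers":0.3},{"dp":[1.9,9.5,0],"twist":0,"fingers":0.3},{"dp":[2.9,14,0],"twist":0,"fingers":0.3},{"dp":[3.8,18.5,0],"twist":0,"fingers":0.3},{"dp":[4.8,23,0],"twist":0,"fingers":0.3},{"dp":[5.6,27,0],"twist":0,"fingers":0.3},{"dp":[6,29.1,0],"twist":0,"fingers":0.3}]'
cat >> h.py <<'E'
def axis():
    o=env.get_obs(); g=np.array(o["tool_pos"])-[0,0,-.0187]
    out=[]
    for n in("scene",):
        c=env.read_camera(n); P=world(c); D=c["depth"]>0
        z=P[...,2]-g[2]; r=np.hypot(P[...,0]-g[0],P[...,1]-g[1])
        m=D&(r<.07)&(P[...,2]>.006)&(z>-.115)&(z<-.03)
        out.append((P[m],c))
    return g,out
E
python3 - <<'E'
from h import *
g,o=axis(); q,c=o[0]; print(g.round(4),len(q))
for lo in np.arange(-.115,-.03,.01):
    k=q[(q[:,2]-g[2]>lo)&(q[:,2]-g[2]<=lo+.01)]-g
    if len(k): print(round(lo,3),len(k),k.mean(0).round(4),k.min(0).round(3),k.max(0).round(3))
E
```

```text
time_s: 6.25
tool_pos: [0.4165, 0.2435, 0.1949]
tool_rot: [180.0, -0.1, -168.5]
force: [0.6, -0.1, -2.3]
grip_width: 0.0438
grasp_force: 8.0
[0.4165 0.2435 0.2136] 223
-0.105 14 [ 0.0296  0.0011 -0.0964] [ 0.026 -0.006 -0.1  ] [ 0.038  0.012 -0.095]
-0.095 71 [ 0.0366  0.002  -0.0903] [ 0.027 -0.009 -0.095] [ 0.052  0.022 -0.085]
-0.085 40 [ 0.0401  0.0039 -0.0817] [ 0.028 -0.004 -0.085] [ 0.054  0.014 -0.075]
-0.075 21 [ 0.0295  0.0018 -0.0699] [ 0.022 -0.001 -0.075] [ 0.037  0.005 -0.066]
-0.065 24 [ 0.0243  0.001  -0.0596] [ 0.019 -0.002 -0.065] [ 0.032  0.006 -0.055]
-0.055 23 [ 0.0198  0.0004 -0.0496] [ 0.014 -0.004 -0.055] [ 0.029  0.005 -0.045]
-0.045 26 [ 0.0155 -0.0009 -0.0397] [ 0.01  -0.005 -0.045] [ 0.023  0.005 -0.035]
-0.035 4 [ 0.0121 -0.0021 -0.0331] [ 0.009 -0.006 -0.035] [ 0.017  0.002 -0.032]
```

```bash
python3 -m jog '[{"dp":[0,0,1],"twist":0,"fingers":0.3},{"dp":[0,0,3],"twist":0,"fingers":0.3},{"dp":[0,0,5],"twist":0,"fingers":0.3},{"dp":[0,0,7],"twist":0,"fingers":0.3},{"dp":[0,0,8.8],"twist":0,"fingers":0.3},{"dp":[0,0,10],"twist":0,"fingers":0.3},{"dp":[0,0,10.3],"twist":0,"fingers":0.3},{"dp":[0,0,10.3],"twist":0,"fingers":0.3}]'
```

```text
time_s: 7.3
tool_pos: [0.4195, 0.2402, 0.0927]
tool_rot: [180.0, 0.0, -168.7]
force: [0.5, -0.2, -3.0]
grip_width: 0.0439
grasp_force: 8.0
```

```bash
python3 -m jog '[{"dp":[-0.6,0,0],"twist":0,"fingers":0.3},{"dp":[-1.2,0,0],"twist":0,"fingers":0.3},{"dp":[-1.8,0,0],"twist":0,"fingers":0.3},{"dp":[-2.4,0,0],"twist":0,"fingers":0.3},{"dp":[-3,0,0],"twist":0,"fingers":0.3},{"dp":[-3.6,0,0],"twist":0,"fingers":0.3},{"dp":[-4.2,0,0],"twist":0,"fingers":0.3},{"dp":[-4.6,0,0],"twist":0,"fingers":0.3}]'
python3 - <<'E'
from h import *
g,o=axis(); q,c=o[0]; print(g.round(4),len(q)); cv2.imwrite("pics/p1.png",cv2.resize(c["pixels"][110:270,130:330],(800,640))[:600])
for lo in np.arange(-.105,-.03,.01):
    k=q[(q[:,2]-g[2]>lo)&(q[:,2]-g[2]<=lo+.01)]-g
    if len(k): print(round(lo,3),len(k),k.mean(0).round(4),k.min(0).round(3),k.max(0).round(3))
E
```

```text
time_s: 8.3
tool_pos: [0.4649, 0.2496, 0.0928]
tool_rot: [180.0, 0.0, -168.7]
force: [-1.1, 0.3, 0.3]
grip_width: 0.0436
grasp_force: 8.0
[0.4649 0.2496 0.1115] 655
-0.105 188 [ 0.0097 -0.0072 -0.0997] [-0.069 -0.022 -0.105] [ 0.067  0.016 -0.095]
-0.095 111 [ 0.033  -0.0063 -0.0902] [ 0.002 -0.019 -0.095] [ 0.068  0.017 -0.085]
-0.085 106 [ 0.0338 -0.0057 -0.0796] [ 0.002 -0.019 -0.085] [ 0.069  0.037 -0.075]
-0.075 176 [ 0.0433  0.0076 -0.0728] [ 0.    -0.015 -0.075] [ 0.069  0.039 -0.065]
-0.065 22 [ 0.0042 -0.0025 -0.0592] [-0.001 -0.006 -0.064] [ 0.012  0.003 -0.056]
-0.055 19 [ 0.003  -0.0021 -0.0499] [-0.    -0.006 -0.055] [ 0.011  0.003 -0.045]
-0.045 19 [ 0.0016 -0.0032 -0.0398] [-0.002 -0.007 -0.044] [ 0.006  0.001 -0.036]
-0.035 5 [ 0.0018 -0.0037 -0.0336] [-0.001 -0.006 -0.035] [ 0.007 -0.    -0.033]
```

View pics/p1.png

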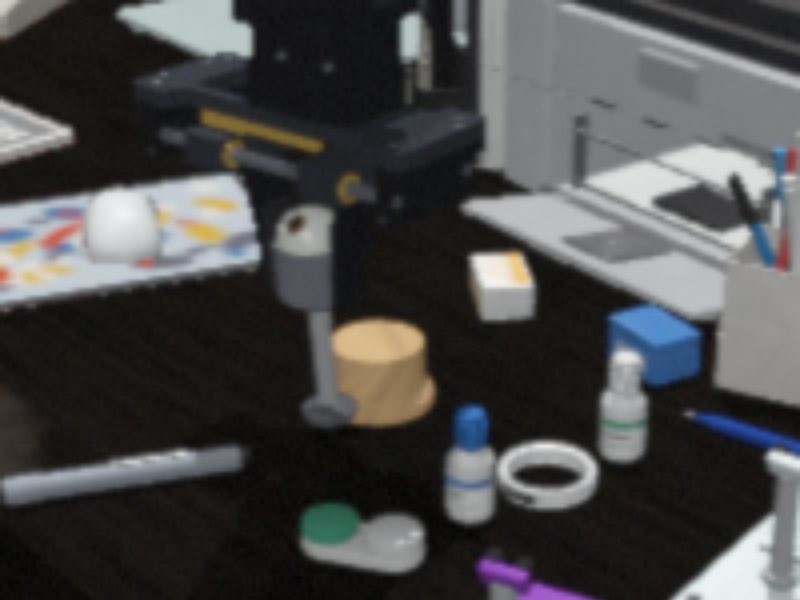

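The scene view shows the foot (at (328,408)) against the plinth and the model now leaning only about 6°. The righting works, so I keep pushing.

```bash
python3 -m jog '[{"dp":[-0.3,0,0],"twist":0,"fingers":0.3},{"dp":[-0.6,0,0],"twist":0,"fingers":0.3},{"dp":[-0.9,0,0],"twist":0,"fingers":0.3},{"dp":[-1,0,0],"twist":0,"fingers":0.3},{"dp":[-1,0,0],"twist":0,"fingers":0.3}]'
cat >> h.py <<'E'
def stem():
    # stem's visible midline in the scene view, compared with vertical at the same place
    g,o=axis(); q,c=o[0]; k=q-g
    k=k[(np.hypot(k[:,0],k[:,1])<.03)&(k[:,2]>-.068)&(k[:,2]<-.034)]
    zs=k[:,2]; print(g.round(4),len(k))
    for i in(0,1):
        s=np.polyfit(zs,k[:,i],1); print("xy"[i],"tilt deg",np.degrees(np.arctan(-s[0])).round(2))
    return c
E
python3 - <<'E'
from h import *
stem()
E
```

```text
time_s: 8.98
tool_pos: [0.4742, 0.2514, 0.0926]
tool_rot: [180.0, 0.0, -168.7]
force: [-0.4, 0.2, -0.7]
grip_width: 0.0433
grasp_force: 8.0
[0.4742 0.2514 0.1113] 73
x tilt deg -1.7
y tilt deg -2.55
```

```bash
python3 -m jog '[{"dp":[0.1,0,-0.3],"twist":0,"fingers":0.3},{"dp":[0.2,0,-1],"twist":0,"fingers":0.3},{"dp":[0.2,0,-2.5],"twist":0,"fingers":0.3},{"dp":[0.2,0,-4],"twist":0,"fingers":0.3},{"dp":[0.2,0,-5.5],"twist":0,"fingers":0.3},{"dp":[0.2,0,-6.5],"twist":0,"fingers":0.3},{"dp":[0.2,0,-6.5],"twist":0,"fingers":0.3}]'
cat >> h.py <<'E'
def fit(n=4):
    # fit foot (r 16) + stem (r 6) surface of revolution: unknown tilt a,b and offset ox,oy
    from scipy.optimize import least_squares
    K=[]
    for _ in range(n):
        g,o=axis(); K.append(o[0][0]-g)
    k=np.vstack(K); k=k[(np.hypot(k[:,0],k[:,1])<.03)&(k[:,2]>-.107)]
    s=k[k[:,2]>-.075]; s=s[s[:,2]<-.034]
    def res(p):
        r=np.hypot(s[:,0]-p[0]+p[2]*s[:,2],s[:,1]-p[1]+p[3]*s[:,2]); return r-.006
    f=least_squares(res,[0,0,0,0],loss="soft_l1",f_scale=.001)
    ft=k[k[:,2]<-.085]
    print(g.round(4),"offset mm",(f.x[:2]*1e3).round(1),"tilt deg",np.degrees(f.x[2:]).round(2),"foot extents",ft.min(0).round(4),ft.max(0).round(4),len(s),len(ft))
E
python3 - <<'E'
from h import *
fit()
c=env.read_camera("scene"); cv2.imwrite("pics/p2.png",cv2.resize(c["pixels"][110:230,160:320],(800,600)))
E
```

```text
time_s: 9.9
tool_pos: [0.4728, 0.2514, 0.1587]
tool_rot: [180.0, 0.1, -168.7]
force: [-0.2, -0.4, -2.8]
grip_width: 0.0437
grasp_force: 8.0
[0.4718 0.2508 0.1757] offset mm [2.2 0.4] tilt deg [-1.01 -0.18] foot extents [-0.0163 -0.0181 -0.1036] [ 0.0173  0.0136 -0.0852] 383 392
```

View pics/p2.png

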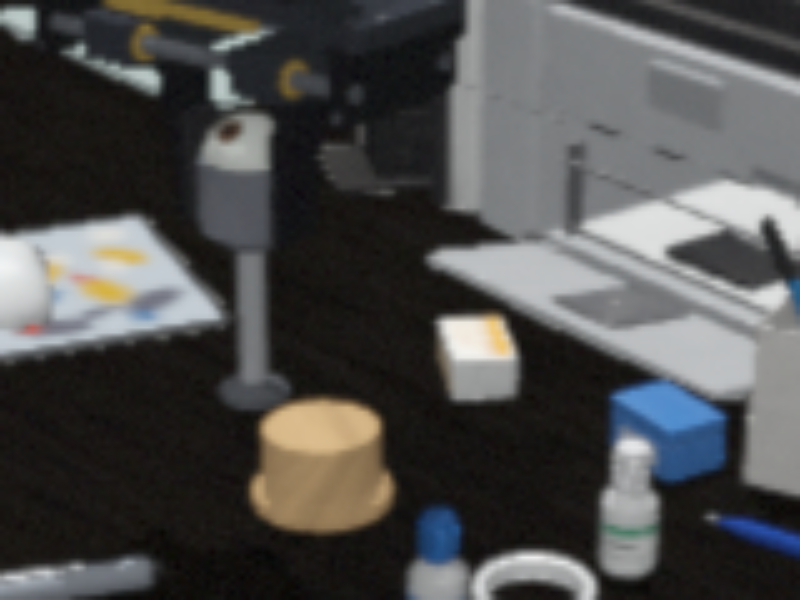

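The model is upright to about 1°, with its foot at (255,390), above and beside the plinth. Next I move over the plinth centre and lower part-way.

```bash
python3 -m jog '[{"dp":[-0.8,0,0],"twist":0,"fingers":0.3},{"dp":[-2,0,0],"twist":0,"fingers":0.3},{"dp":[-3.2,0,0],"twist":0,"fingers":0.3},{"dp":[-4.2,0,0],"twist":0,"fingers":0.3},{"dp":[-4.6,0,0.6],"twist":0,"fingers":0.3},{"dp":[-4.6,0,1.6],"twist":0,"fingers":0.3},{"dp":[-4.6,0,2.2],"twist":0,"fingers":0.3},{"dp":[-4.6,0,2.2],"twist":0,"fingers":0.3}]'
python3 - <<'E'
from h import *
c=env.read_camera("scene"); P=world(c); D=c["depth"]>0
# plinth top / foot rim in the scene view
m=(abs(P[...,2]-.042)<.004)&(np.hypot(P[...,0]-.517,P[...,1]-.26)<.04)&D; q=P[m][:,:2].astype(np.float32).copy()
print("plinth",len(q),cv2.minEnclosingCircle(q))
m=(P[...,2]>.05)&(P[...,2]<.072)&(np.hypot(P[...,0]-.517,P[...,1]-.26)<.04)&D; q=P[m]; print("foot",len(q),q.min(0).round(4),q.max(0).round(4))
fit(3); print(env.get_obs()["tool_pos"])
E
```

```text
time_s: 11.15
tool_pos: [0.5164, 0.2597, 0.1346]
tool_rot: [-180.0, -0.1, -168.7]
force: [-0.4, 0.4, -2.0]
grip_width: 0.0437
grasp_force: 8.0
plinth 104 ((0.515870213508606, 0.25933513045310974), 0.02768597938120365)
foot 95 [0.5007 0.2426 0.0505] [0.5341 0.2706 0.0705]
[0.5173 0.2601 0.1546] offset mm [ 1.1 -0.2] tilt deg [0.03 0.57] foot extents [-0.0165 -0.0185 -0.1045] [ 0.0166  0.0149 -0.085 ] 248 264
[0.51743041 0.26016753 0.13599559]
```

```bash
python3 -m jog '[{"dp":[0,0,0.4],"twist":0,"fingers":0.3},{"dp":[0,0,0.7],"twist":0,"fingers":0.3},{"dp":[0,0,0.9],"twist":0,"fingers":0.3},{"dp":[0,0,1],"twist":0,"fingers":0.3},{"dp":[0,0,1.1],"twist":0,"fingers":0.3},{"dp":[0,0,1.1],"twist":0,"fingers":0.3}]'
```

```text
time_s: 12.1
tool_pos: [0.5173, 0.26, 0.1246]
tool_rot: [180.0, 0.0, -168.7]
force: [-0.3, -0.5, -2.1]
grip_width: 0.0435
grasp_force: 8.0
```

```bash
python3 -m jog '[{"dp":[0,0,0.1],"twist":0,"fingers":0.3},{"dp":[0,0,0.15],"twist":0,"fingers":0.3},{"dp":[0,0,0.15],"twist":0,"fingers":0.3}]';python3 -m jog '[{"dp":[0,0,0.1],"twist":0,"fingers":0.3},{"dp":[0,0,0.15],"twist":0,"fingers":0.3},{"dp":[0,0,0.15],"twist":0,"fingers":0.3}]'
```

```text
time_s: 12.48
tool_pos: [0.5174, 0.2601, 0.1233]
tool_rot: [180.0, 0.0, -168.7]
force: [-0.9, -0.2, -0.5]
grip_width: 0.0436
grasp_force: 8.0
time_s: 12.85
tool_pos: [0.5182, 0.2603, 0.1232]
tool_rot: [180.0, 0.1, -168.7]
force: [-0.9, -0.4, 5.4]
grip_width: 0.0436
grasp_force: 8.0
```

Contact (+7 N). I reduce the grip so the foot settles flat, then ease the press.

```bash
python3 -m jog '[{"dp":[0,0,0],"twist":0,"fingers":0.3},{"dp":[0,0,0],"twist":0,"fingers":0.3},{"dp":[0,0,-0.05],"twist":0,"fingers":0.3},{"dp":[0,0,-0.05],"twist":0,"fingers":0.3}]' 3; python3 - <<'E'
from h import *
fit(3)
E
```

```text
time_s: 13.35
tool_pos: [0.5173, 0.2601, 0.1222]
tool_rot: [180.0, 0.0, -168.7]
force: [-1.0, -0.2, 4.8]
grip_width: 0.0436
grasp_force: 3.0
[0.5173 0.2601 0.1409] offset mm [2.4 0.6] tilt deg [-1.34 -0.34] foot extents [-0.0286 -0.0283 -0.1069] [ 0.0278  0.0288 -0.085 ] 246 676
```

```bash
python3 -m jog '[{"dp":[0,0,-0.1],"twist":0,"fingers":0.45},{"dp":[0,0,-0.1],"twist":0,"fingers":0.48},{"dp":[0,0,-0.1],"twist":0,"fingers":0.49},{"dp":[0,0,-0.1],"twist":0,"fingers":0.495}]' 3
```

```text
time_s: 14.0
tool_pos: [0.5169, 0.2597, 0.1224]
tool_rot: [-180.0, -0.1, -168.7]
force: [0.7, 0.2, -2.1]
grip_width: 0.0442
grasp_force: 3.0
```

```bash
python3 -m jog '[{"dp":[0,0,0.06],"twist":0,"fingers":0.495},{"dp":[0,0,0.06],"twist":0,"fingers":0.495},{"dp":[0,0,0.06],"twist":0,"fingers":0.495}]' 3
```

```text
time_s: 14.38
tool_pos: [0.5172, 0.2599, 0.1224]
tool_rot: [-180.0, -0.0, -168.7]
force: [0.0, -0.4, -2.2]
grip_width: 0.0439
grasp_force: 3.0
```

```bash
python3 -m jog '[{"dp":[0,0,0.06],"twist":0,"fingers":0.495},{"dp":[0,0,0.06],"twist":0,"fingers":0.495},{"dp":[0,0,0.06],"twist":0,"fingers":0.495}]' 3;  python3 -m jog '[{"dp":[0,0,0.04],"twist":0,"fingers":0.495},{"dp":[0,0,0.04],"twist":0,"fingers":0.495},{"dp":[0,0,0.04],"twist":0,"fingers":0.495}]' 3
```

```text
time_s: 14.75
tool_pos: [0.5176, 0.26, 0.1223]
tool_rot: [180.0, 0.0, -168.7]
force: [-1.2, 0.0, 1.1]
grip_width: 0.0436
grasp_force: 3.0
time_s: 15.12
tool_pos: [0.5177, 0.2603, 0.122]
tool_rot: [180.0, 0.1, -168.7]
force: [0.1, -0.1, 4.9]
grip_width: 0.0439
grasp_force: 3.0
```

```bash
python3 -m jog '[{"dp":[0,0,-0.04],"twist":0,"fingers":0.497},{"dp":[0,0,-0.04],"twist":0,"fingers":0.5},{"dp":[0,0,-0.04],"twist":0,"fingers":0.502},{"dp":[0,0,-0.04],"twist":0,"fingers":0.504},{"dp":[0,0,-0.04],"twist":0,"fingers":0.506},{"dp":[0,0,-0.04],"twist":0,"fingers":0.508},{"dp":[0,0,-0.04],"twist":0,"fingers":0.51},{"dp":[0,0,-0.04],"twist":0,"fingers":0.512}]' 3; python3 - <<'E'
from h import *
fit(3)
E
```

```text
time_s: 16.12
tool_pos: [0.5172, 0.2599, 0.1216]
tool_rot: [-180.0, -0.0, -168.7]
force: [0.8, 1.2, 0.8]
grip_width: 0.0446
grasp_force: 0.1
[0.5173 0.26   0.1404] offset mm [ 0.1 -0.2] tilt deg [-0.07  0.11] foot extents [-0.028  -0.0284 -0.107 ] [ 0.0276  0.0293 -0.085 ] 247 683
```

Released on contact and measured upright within about 0.1°. I keep opening slowly.

```bash
python3 -m jog '[{"dp":[0,0,0],"twist":0,"fingers":0.518},{"dp":[0,0,0],"twist":0,"fingers":0.525},{"dp":[0,0,0],"twist":0,"fingers":0.535},{"dp":[0,0,0],"twist":0,"fingers":0.55},{"dp":[0,0,0],"twist":0,"fingers":0.58},{"dp":[0,0,0],"twist":0,"fingers":0.65},{"dp":[0,0,0],"twist":0,"fingers":0.75},{"dp":[0,0,0],"twist":0,"fingers":0.9}]' 3; python3 - <<'E'
from h import *
fit(2)
E
```

```text
time_s: 17.27
tool_pos: [0.5173, 0.26, 0.1219]
tool_rot: [180.0, 0.0, -168.7]
force: [0.4, 0.1, 0.1]
grip_width: 0.0681
grasp_force: 0.0
[0.5173 0.26   0.1406] offset mm [ 0.2 -1.1] tilt deg [-0.3   0.96] foot extents [-0.0284 -0.0279 -0.107 ] [ 0.0278  0.029  -0.0851] 167 448
```

It stands free. Retreating straight up.

```bash
python3 -m jog '[{"dp":[0,0,0],"twist":0,"fingers":1},{"dp":[0,0,0],"twist":0,"fingers":1},{"dp":[0,0,-1],"twist":0,"fingers":1},{"dp":[0,0,-3],"twist":0,"fingers":1},{"dp":[0,0,-5.5],"twist":0,"fingers":1},{"dp":[0,0,-8],"twist":0,"fingers":1},{"dp":[0,0,-10],"twist":0,"fingers":1},{"dp":[0,0,-10],"twist":0,"fingers":1}]'; python3 - <<'E'
from h import *
c=env.read_camera("scene"); cv2.imwrite("pics/end.png",cv2.resize(c["pixels"][110:260,130:330],(800,600)))
E
```

```text
time_s: 18.38
tool_pos: [0.5185, 0.2606, 0.2243]
tool_rot: [179.9, 0.2, -168.7]
force: [-0.3, 0.4, -0.7]
grip_width: 0.0869
grasp_force: 0.0
```

View pics/end.png

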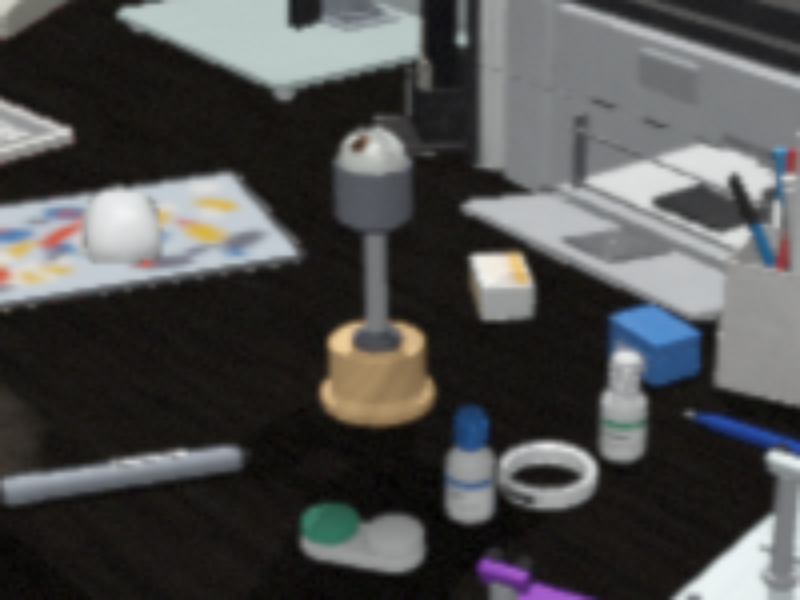

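The model stands upright and centred on the plinth (foot at (377,340)), the other things are where they were, and the gripper is clear.

```bash
python3 -m jog '[{"dp":[0,0,-10],"twist":0,"fingers":1},{"dp":[0,0,-10],"twist":0,"fingers":1},{"dp":[0,0,-10],"twist":0,"fingers":1},{"dp":[0,0,-10],"twist":0,"fingers":1}]'; python3 -c "
from cell import env;print(env.sign_off())"
```

```text
time_s: 18.92
tool_pos: [0.5167, 0.2598, 0.3202]
tool_rot: [-180.0, -0.1, -168.7]
force: [-0.2, -0.3, 0.2]
grip_width: 0.087
grasp_force: 0.0
the job is handed in; nothing more can be done
None
```

The eye model stands upright and free near the centre of the plinth, no other object appears to have moved, and the job was handed in at about 19 s; the sign-off returned no verdict.

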